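# Nest the stereoscope body in the alignment jig

## Robot

A 6-joint arm with a two-finger parallel gripper is mounted at the origin on the work surface. World frame = base frame: x ahead of the robot, y to its left, z up, the work surface at z = 0. Lengths are in m, angles in rad, forces in N, time in s.
With the tool pointing down it reaches from about 0.35 to 1 m from the base axis. Payload 7.1 kg.
Tool frame: the origin (TCP) lies between the finger pads; the fingertips stand 22 mm ahead of it and the grasp point (between the pads) lies 3 mm ahead of it; z points along the fingers, y is the line along which they close (so a half turn about z gives the same grasp; the last joint's range is limited). The gripper opens to 85 mm and grips with 20 to 120 N. Pads are 22 mm wide; open, the fingers measure 114 mm over their backs; the gripper's body (76 mm by 85 mm) begins 54 mm behind the grasp point. The pads swing forward as they close: fully open they stand 13 mm farther back than shut.
Start: joints at [1.155, 0.423, 1.63, -0, 1.089, -0.019], TCP at [0.242, 0.576, 0.253] pointing down, gripper open.
Joint ranges: [-3, 3], [-0.9, 2.11], [0.09, 2.58], [-1.31, 4.45], [0.11, 2.69], [-2.54, 2.54]. Speed limits (rad/s): [2.39, 2.39, 3.01, 3.14, 3.14, 3.14].

## Interface

Orientations are given as a rotation vector (axis times angle).
In Python, from rig import manip gives the robot as it stands. The module is installed in compiled form; this text tells all that it offers. Calls block until the motion is done:
- manip.move_to(position, orientation): joint-space move of the TCP to a pose.
- manip.servo_line(position, orientation=None, rate=0.15): straight line of the TCP; orientation=None keeps the orientation; rate is the mean speed in m/s.
- manip.set_joints(angles): joint-space move.
- manip.command_gripper(opening, f_grip=None): finger opening in m; f_grip is the grip in N (None keeps the last); returns when the fingers have stopped.
- manip.hold(seconds).
- manip.solve_ik(position, orientation): joint angles nearest the present ones, or None.
- manip.camera(name): name is "scene" or "top"; returns a dict with "image" (420x560x3 uint8, red, green, blue), "fx", "fy", "cx", "cy" (pixels), "cam_to_world" (4x4, takes a point from camera to world coordinates). Camera axes: x right, y down, z forward; pixel columns grow to the right and rows downward; lengths in m; the calibration is good to about 2 mm. A picture is of the moment at which its call begins. There is no depth.
A pose or a line that the arm cannot do raises manip.IKError and nothing moves.
- manip.sign_off(): hands the job in; it is judged then, once.
Readings, each from a call of its own:
- manip.get_time(): time.
- manip.get_joint_positions(): joint angles.
- manip.get_joint_vel(): joint speeds.
- manip.get_tau(): joint torques, N m.
- manip.get_position(): TCP position.
- manip.get_ee_rot(): TCP orientation.
- manip.get_contact_force(): force on the tool from outside, world axes, zero at the start.
- manip.get_torque(): the same for the moment, N m.
- manip.get_width(): finger opening in m.
- manip.get_grip_force(): force on a finger pad.
Only numpy, scipy, OpenCV 4.12 (cv2) and the standard library are available. Lean on these libraries where they do the work, as an engineer would, in place of code of your own. Each camera call takes 0.05 s, during which the arm holds its last target. There are 200 camera calls.

## Task

Push the mahogany viewer body across the table into the copper alignment jig, so that its long back side lies flat against the fence and its empty-socket end is up against the fixed end stop, and push the jig's sliding stop along the fence until it touches the body's other end. Do it by pushing with the fingers only: the body stays flat on the table, never lifted or tipped, and everything else on the table is left where it is.

Things in the scene. Friction and masses are not known exactly. Their poses are not given: they have to be found in the camera images.
- viewer: mahogany stereoscope viewer body, a loose plain square-sided block lying lens side up, 0.3 to 0.55 kg: 84 mm (its x) by 150 mm (its y) by 48 mm high. Origin: centre of the underside; +x points to its back side (the one for the fence), +y to its empty-socket end. On top, 36 mm either side of centre, two brass sockets: the +y one empty, the -y one with a lens tube, rising to 70 mm above the table
- viewer_back_left (a point): lower corner of the body where its back side meets its empty-socket end; the body's axes
- viewer_back_right (a point): lower corner of the body where its back side meets its other end; the body's axes
- viewer_left_end (a point): middle of the lower edge of the body's empty-socket (+y) end; the body's axes
- viewer_right_end (a point): middle of the lower edge of the body's other (-y) end; the body's axes
- jig_corner (a point): inner corner of the copper jig, at table height, where the fence's front face (x = 0) meets the end stop's inner face (y = 0). x points through the fence (about away from the robot), y along it to the fixed end stop (about to the robot's left). The end stop is a block 14 mm thick, 30 mm high, standing out 55 mm in front of the fence. The nested body's centre is at x -42, y -75 mm
- jig: the copper alignment jig, screwed to the table; origin on the table at the middle of the fence's front face, axes as jig_corner, which lies at y +158 mm. The fence is a bar 350 mm long, 30 mm high, 10 mm thick, with a flat screwed foot behind it (4 mm high, out to x +55 mm)
- sliding_stop (a joint): travel of the jig's sliding stop along the fence, m: 0 at the far right end, growing towards the fixed end stop, 0.165 at most; it meets the nested body at 0.140. A copper saddle block on the fence, 28 mm thick along it, 3 to 41 mm above the table, standing out 45 mm in front, slackened nickel thumb wheel on top (to 54 mm). It slides against a drag of about 2 N and stays where left
- stop_face (a point): middle of the sliding stop's inner face (the one that meets the body), 17 mm above the table and 22 mm in front of the fence; the jig's axes
- stop_push (a point): middle of the sliding stop's outer face (the one to push on, facing -y of the jig), 20 mm above the table and 22 mm in front of the fence; the jig's axes
- lens_tube: loose brass lens tube standing on end, 39 mm across with a 45 mm rim, 42 mm high; a bystander, to be left alone. Origin at its underside on the table
- lens_blank: green glass lens blank, a domed disc 42 mm across and 9 mm high; a bystander, to be left alone. Origin at its underside on the table
- caliper: boxwood slide caliper lying flat, beam 150 x 16 x 6 mm along its x, two jaws 52 mm long to +y; a bystander, to be left alone. Origin at its underside on the table
- thumb_wheel: loose nickel-plated knurled thumb wheel, 28 mm across, 15 mm high; a bystander, to be left alone. Origin at its underside on the table
- wax_tin: closed round aluminium wax tin, 62 mm across, 24 mm high; a bystander, to be left alone. Origin at its underside on the table
- screwdriver: wooden-handled screwdriver lying on the table, about 170 mm long; a bystander, to be left alone. Origin at its underside on the table
- dust_brush: wooden dust brush lying on the table, about 180 mm long; a bystander, to be left alone. Origin at its underside on the table
Not all that is in view belongs to the job. Leave any green, pink or turquoise look-alike of the viewer alone.

How it is judged:
By the outcome, as a careful person would: the job done as asked, in the order asked, and still so for the second after the job is handed in, with the robot touching nothing.
It also fails if it takes over 64 s, if anything falls off the work surface, if the arm or the gripper's body presses on something with over 40 N, if the wrist force passes 120 N, or if a joint passes its speed limit or range.

## Working session

There is one attempt and no reset: what is moved stays moved. The work goes in short steps, each a Python script; the robot and the scene stay as the last script left them, time stands still between calls to the robot, and variables do not carry over. Pictures are saved under pics/ and viewed, at most 10 in all, crops included, and the job is handed in when it is done.

```bash
mkdir -p pics; cat > h.py <<'E'
import numpy as np, cv2
from rig import manip as m
def snap(name,fn):
    c=m.camera(name); cv2.imwrite('pics/'+fn,cv2.cvtColor(c['image'],cv2.COLOR_RGB2BGR)); 
    np.savez('pics/'+fn[:-4]+'.npz',**c); return c
def load(fn): return np.load('pics/'+fn+'.npz')
def ray(c,u,v,z=0.):
    T=c['cam_to_world']; d=T[:3,:3]@np.array([(u-c['cx'])/c['fx'],(v-c['cy'])/c['fy'],1]); o=T[:3,3]
    return o+d*(z-o[2])/d[2]
def proj(c,P):
    T=c['cam_to_world']; p=(np.atleast_2d(P)-T[:3,3])@T[:3,:3]
    return np.c_[c['fx']*p[:,0]/p[:,2]+c['cx'],c['fy']*p[:,1]/p[:,2]+c['cy']]
E
python3 - <<'E'
from h import *
for n in('top','scene'):
    c=snap(n,n+'0.png'); print(n,c['fx'],c['cx'],c['cy'],c['cam_to_world'].round(3).tolist())
print(m.get_ee_rot(),m.get_time())
E
```

```text
top 392.0352365227755 284.6672961160588 208.0820705307466 [[-0.005, -0.983, 0.183, 0.375], [-1.0, 0.009, 0.023, 0.009], [-0.024, -0.183, -0.983, 1.138], [0.0, 0.0, 0.0, 1.0]]
scene 536.4609955343955 279.22828170730526 210.63259384996664 [[0.673, 0.469, -0.572, 1.234], [0.74, -0.406, 0.537, -0.599], [0.02, -0.784, -0.62, 0.776], [0.0, 0.0, 0.0, 1.0]]
[-6.1918779e-01 -3.0796666e+00  2.2230687e-03] 0.1
```

View pics/top0.png

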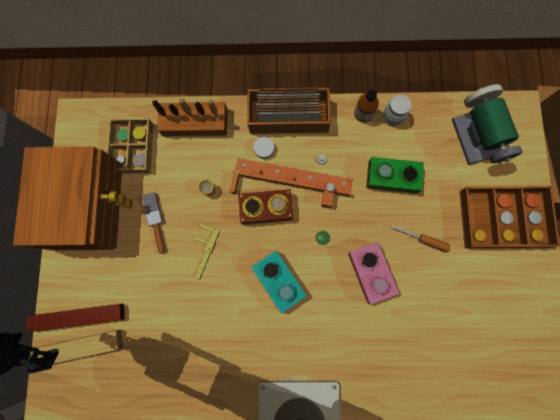

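View pics/scene0.png

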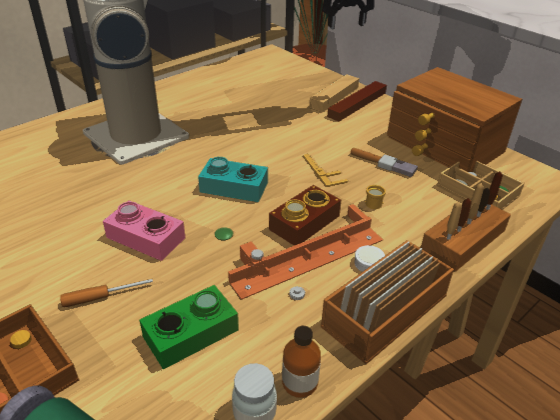

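Candidates in the top view are the mahogany block (265,207), turquoise (278,282), pink (374,273) and green (396,175). I choose the mahogany block. The jig runs from (232,185) at the fixed end stop to (352,187), with its sliding stop near (329,195). I'll check with a close crop.

```bash
python3 - <<'E'
import cv2
a=cv2.imread('pics/top0.png')[145:240,220:360]; cv2.imwrite('pics/topc.png',cv2.resize(a,None,fx=5.7,fy=5.7,interpolation=cv2.INTER_CUBIC))
a=cv2.imread('pics/scene0.png')[170:300,215:395]; cv2.imwrite('pics/scc.png',cv2.resize(a,None,fx=4.4,fy=4.4,interpolation=cv2.INTER_CUBIC))
E
```

```text
(no output)
```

View pics/topc.png

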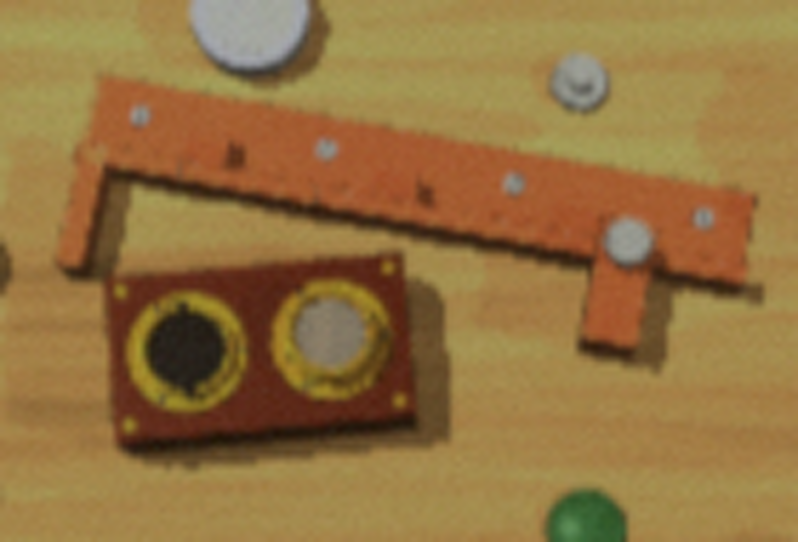

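View pics/scc.png

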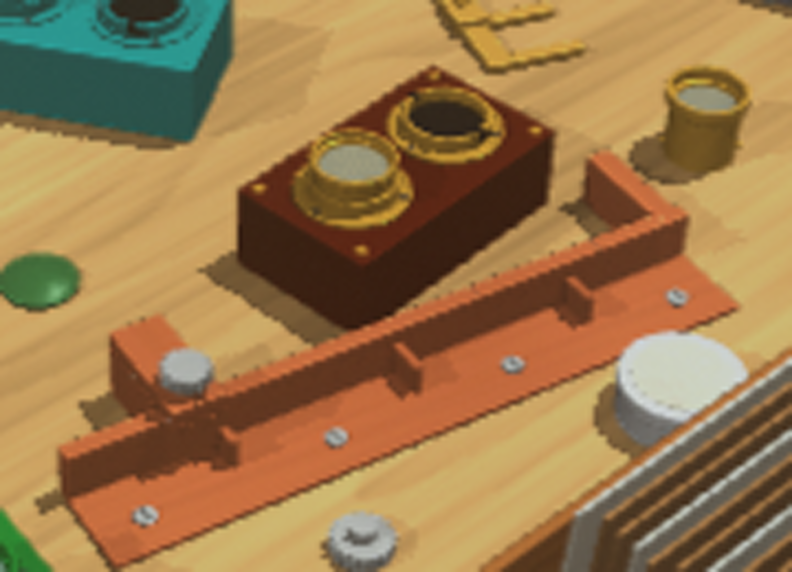

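The crop confirms a plain square-sided mahogany body, with the empty socket at its left (+y) end and the lens tube at its right. Next I fit the poses from hand-picked points in both views.

```bash
cat > fit.py <<'E'
from h import *
from scipy.optimize import least_squares
T=load('top0');S=load('scene0')
t=lambda x,y:(T,220+x/5.7,145+y/5.7)
s=lambda x,y:(S,215+x/4.4,170+y/4.4)
def w(p,q):
    q=np.asarray(q,float);c,sn=np.cos(p[2]),np.sin(p[2]);return np.array([p[0]+c*q[0]-sn*q[1],p[1]+sn*q[0]+c*q[1],q[2]])
def fit(obs,p0):
    f=lambda p:np.concatenate([(proj(c,w(p,q))[0]-[u,v]) for (c,u,v),q in obs])
    r=least_squares(f,p0,loss='soft_l1');print(r.x.round(4),f(r.x).reshape(-1,2).round(1).tolist());return r.x
x,y,h=.042,.075,.048
V=[(t(107,280),(x,y,h)),(t(402,253),(x,-y,h)),(t(416,414),(-x,-y,h)),(t(119,436),(-x,y,h)),
(s(240,190),(-x,-y,h)),(s(357,264),(x,-y,h)),(s(552,130),(x,y,h)),(s(433,68),(-x,y,h)),(s(348,328),(x,-y,0)),(s(548,203),(x,y,0)),(s(240,262),(-x,-y,0))]
J=[(t(100,75),(.055,.175,.004)),(t(757,195),(.055,-.175,.004)),(t(108,166),(0,.158,.03)),(t(745,278),(0,-.175,.03)),
(s(118,566),(.055,-.175,.004)),(s(738,303),(.055,.175,.004)),(s(62,455),(.01,-.175,.03)),(s(588,158),(-.055,.158,.03))]
if __name__=='__main__':
    v=fit(V,[.56,.05,0]);j=fit(J,[.62,0,-.2])
    # viewer corners in jig_corner frame (jig frame shifted)
    R=lambda a:np.array([[np.cos(a),-np.sin(a)],[np.sin(a),np.cos(a)]])
    for q in[(x,y),(x,-y),(-x,-y),(-x,y)]:
        print('jc',(R(j[2]).T@(w(v,(*q,0))[:2]-j[:2])-[0,.158]).round(4))
    for nm,uv,z in[('stop in front top',t(583,340),.041),('stop out front top',t(635,345),.041),('blank',t(586,525),.005),('tube',(T,207,188),.03),('caliper tip',(T,196,227),.005)]:
        P=ray(*uv,z);print(nm,P.round(4),'jig',(R(j[2]).T@(P[:2]-j[:2])).round(4))
E
python3 fit.py
```

```text
[0.5873 0.0869 0.0678] [[0.2, -1.5], [0.8, -0.7], [0.6, 0.0], [-0.4, 0.2], [-1.5, -1.2], [0.4, -0.3], [0.9, -0.3], [-0.2, -1.6], [1.5, 2.2], [-0.1, -0.3], [-1.6, -0.8]]
[ 0.6549  0.0143 -0.1991] [[0.6, -0.7], [0.1, -0.8], [-0.4, -0.7], [0.4, 0.5], [-0.7, -0.8], [0.3, -0.5], [0.9, 0.3], [-0.8, -1.4]]
jc [-0.0599 -0.0168]
jc [-0.0203 -0.1615]
jc [-0.1014 -0.1836]
jc [-0.1409 -0.0389]
stop in front top [ 0.5883 -0.0728  0.041 ] jig [-0.048  -0.0985]
stop out front top [ 0.5855 -0.0986  0.041 ] jig [-0.0456 -0.1244]
blank [ 0.4997 -0.0749  0.005 ] jig [-0.1345 -0.1181]
tube [0.6431 0.2608 0.03  ] jig [-0.0603  0.2393]
caliper tip [0.5321 0.2952 0.005 ] jig [-0.1759  0.2511]
```

```bash
cat >> h.py <<'E'
J=np.array([.6549,.0143,-.1991]); c_,s_=np.cos(J[2]),np.sin(J[2])
def W(x,y,z):  # jig_corner frame -> world
    y=y+.158; return np.array([J[0]+c_*x-s_*y,J[1]+s_*x+c_*y,z])
ph=(J[2]+np.pi/2)/2; ORI=np.pi*np.array([np.cos(ph),np.sin(ph),0])
def L(x,y,z,r=.15): m.servo_line(W(x,y,z),ORI,rate=r)
def F():
    f=m.get_contact_force(); return np.array([c_*f[0]+s_*f[1],-s_*f[0]+c_*f[1],f[2]]).round(2)
def inj():
    p=m.get_position(); d=p[:2]-J[:2]; return np.array([c_*d[0]+s_*d[1],-s_*d[0]+c_*d[1]-.158,p[2]]).round(4)
E
python3 - <<'E'
from h import *
m.command_gripper(0.0)
m.move_to([.32,.28,.27],ORI); m.move_to(W(-.18,-.072,.12),ORI)
L(-.18,-.072,.034,.12); print(F(),m.get_width())
L(-.15,-.072,.034,.1); print(F(),inj())
for x in (-.14,-.13,-.122): L(x,-.072,.034,.04); print(F(),inj())
print(m.get_joint_positions(),m.get_time()); snap('top','top1.png')
import cv2
a=cv2.imread('pics/top1.png')[145:290,220:360]; cv2.imwrite('pics/top1c.png',cv2.resize(a,None,fx=4,fy=4,interpolation=cv2.INTER_CUBIC))
E
```

```text
[0.34 0.16 0.42] 0.00028125612335158
[-0.21 -0.55 -0.27] [-0.1498 -0.0721  0.0343]
[0.06 0.54 0.83] [-0.1397 -0.072   0.034 ]
[0.46 0.32 0.77] [-0.1293 -0.0719  0.0341]
[ 0.25 -0.09  0.19] [-0.1213 -0.0719  0.0341]
[ 1.97333486e-01  6.69764985e-01  1.85684569e+00 -2.84457442e-04
  6.13831133e-01  3.96735349e-01] 5.5667
```

View pics/top1c.png

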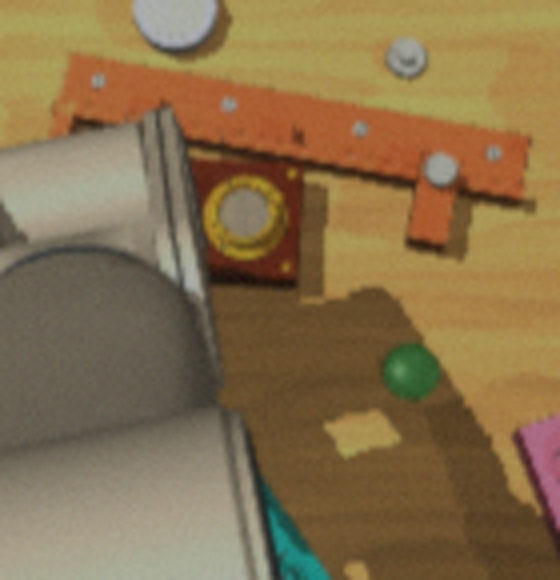

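The arm hides the left part. The body's right end has turned about 8° of the 15° needed, and its back-right corner at crop (303,170) is near the fence. I'll check with the scene camera.

```bash
python3 - <<'E'
from h import *
snap('scene','sc1.png')
a=cv2.imread('pics/sc1.png')[170:300,215:395]; cv2.imwrite('pics/sc1c.png',cv2.resize(a,None,fx=4.4,fy=4.4,interpolation=cv2.INTER_CUBIC))
E
```

```text
(no output)
```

View pics/sc1c.png

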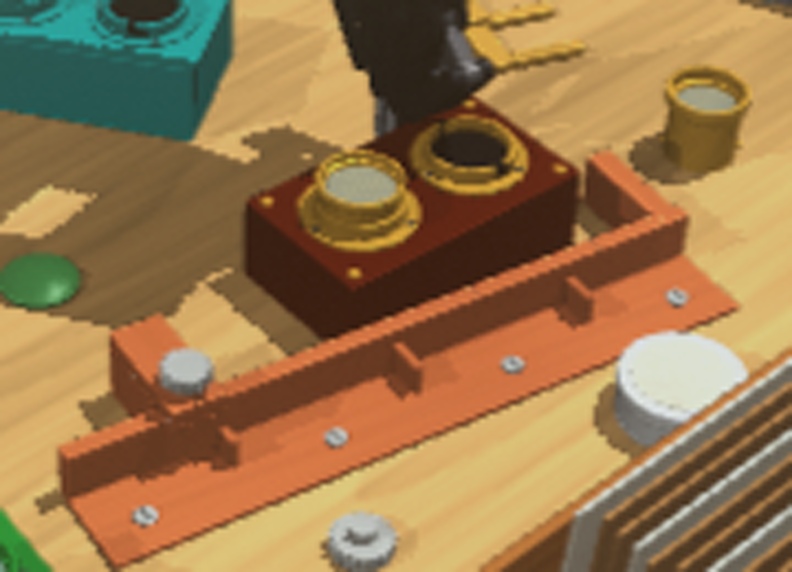

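The body's top corners in the crop are at about (247,203), (352,292), (578,168) and (478,103).

```bash
python3 - <<'E'
from fit import *
import h
v=fit([(s(247,203),(-x,-y,h_:=.048)),(s(352,292),(x,-y,h_)),(s(578,168),(x,y,h_)),(s(478,103),(-x,y,h_)),((T,220+303/4,145+168/4),(x,-y,h_)),((T,220+298/4,145+276/4),(-x,-y,h_))],[.6,.087,-.05])
j=h.J;R=np.array([[h.c_,-h.s_],[h.s_,h.c_]])
print(np.degrees(v[2]-j[2]))
for q in[(x,y),(x,-y),(-x,-y),(-x,y)]: print((R.T@(w(v,(*q,0))[:2]-j[:2])-[0,.158]).round(4))
E
```

```text
[ 0.6099  0.0779 -0.0828] [[-0.5, -1.2], [-0.0, -0.9], [1.6, 0.9], [-0.8, -2.6], [0.9, -2.2], [-0.1, -0.3]]
6.665610449140028
[-0.0237 -0.0252]
[-0.0063 -0.1742]
[-0.0897 -0.184 ]
[-0.1071 -0.035 ]
```

```bash
cat >> h.py <<'E'
def push(ax,start,end,fixed,z,lim,step=.003,rate=.04):
    """step along jig axis ax (+) until reaction exceeds lim"""
    v=start
    while v<end-1e-6:
        v=min(v+step,end); p=[fixed,fixed]; p[ax]=v; L(p[0],p[1],z,rate)
        f=F()[ax]
        if -f>lim: break
    print('push ax',ax,'stopped',inj(),F(),'t',round(m.get_time(),2)); return v
E
python3 - <<'E'
from h import *
v=push(0,-.122,-.088,-.072,.034,7); print(v)
L(-.14,-.072,.034,.12); L(-.14,-.072,.10,.15)
L(-.042,-.222,.10,.2); L(-.042,-.222,.034,.15)
v=push(1,-.222,-.150,-.042,.034,7); print(v)
L(-.042,-.185,.034,.12)
print(m.get_time()); snap('scene','sc2.png'); snap('top','t2.png')
a=cv2.imread('pics/sc2.png')[170:300,215:395]; cv2.imwrite('pics/sc2c.png',cv2.resize(a,None,fx=4.4,fy=4.4,interpolation=cv2.INTER_CUBIC))
E
```

```text
push ax 0 stopped [-0.0981 -0.0724  0.0339] [-13.93   2.13   9.98] t 7.92
-0.09499999999999997
push ax 1 stopped [-0.0424 -0.1605  0.034 ] [ -0.58 -11.68   2.73] t 15.93
-0.15899999999999995
16.2917
```

View pics/sc2c.png

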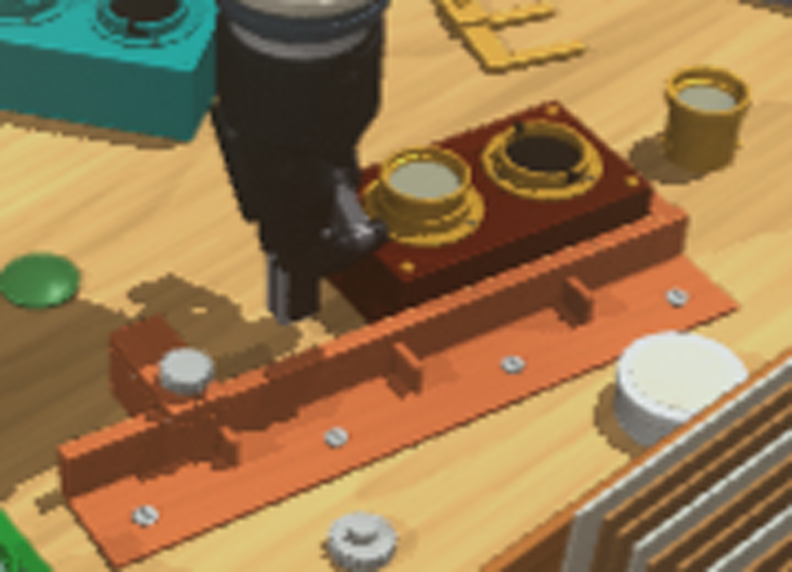

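The body looks nested: the back is along the fence and the socket end is at the fixed stop. The stop positions agree with the geometry (front at −83.6 mm, end at −149.5 mm). I'll seat it once more and then push the sliding stop.

```bash
python3 - <<'E'
from h import *
L(-.042,-.195,.034,.15); L(-.042,-.195,.10,.15); L(-.135,-.080,.10,.2); L(-.135,-.080,.034,.15)
L(-.105,-.080,.034,.1); push(0,-.105,-.090,-.080,.034,8,.002)
L(-.135,-.080,.034,.12); L(-.135,-.080,.10,.2); L(-.042,-.195,.10,.2); L(-.042,-.195,.034,.15)
L(-.042,-.168,.034,.1); push(1,-.168,-.152,-.042,.034,8,.002)
L(-.042,-.195,.034,.12); L(-.042,-.195,.10,.2); L(-.026,-.330,.10,.2); L(-.026,-.330,.034,.15)
L(-.026,-.305,.034,.1)
push(1,-.305,-.205,-.026,.034,9,.02,.06); push(1,-.205,-.180,-.026,.034,7,.002)
L(-.026,-.225,.034,.1); L(-.026,-.225,.12,.15)
m.move_to([.35,-.15,.3],ORI)
print(m.get_time()); snap('scene','sc3.png'); snap('top','t3.png')
a=cv2.imread('pics/sc3.png')[170:300,215:395]; a=cv2.resize(a,None,fx=2.2,fy=2.2,interpolation=cv2.INTER_CUBIC)
b=cv2.imread('pics/t3.png')[140:290,180:400]; b=cv2.resize(b,(396,286),interpolation=cv2.INTER_CUBIC)
cv2.imwrite('pics/f3.png',np.hstack([a,b]))
E
```

```text
push ax 0 stopped [-0.0982 -0.0802  0.0338] [-11.61   1.75   9.16] t 20.42
push ax 1 stopped [-0.0423 -0.1605  0.034 ] [ -0.1  -15.61   4.1 ] t 24.53
push ax 1 stopped [-0.026  -0.2044  0.034 ] [-0.01  0.36 -0.1 ] t 29.72
push ax 1 stopped [-0.026  -0.1885  0.034 ] [ 0.75 -9.79  0.5 ] t 31.97
34.5
```

View pics/f3.png

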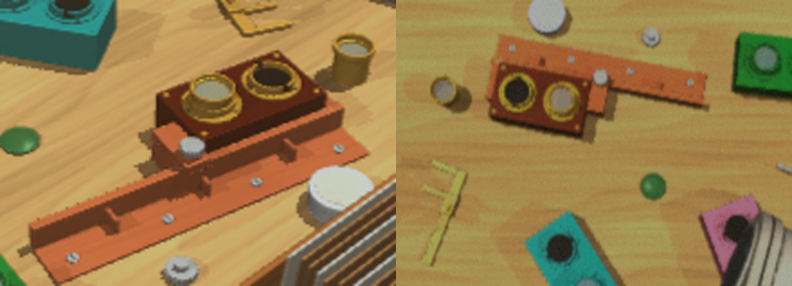

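The body is flush in the jig, the sliding stop touches its right end, and the bystanders look unmoved. The arm only overlaps the pink viewer in the image; its tool is about 0.3 m above the table.

```bash
python3 -c "
from h import *
print(F(),m.sign_off())"
```

```text
the job is handed in; nothing more can be done
[ 0.2   0.21 -0.09] None
```

The viewer body is flat against the fence and up against the fixed end stop, the sliding stop touches its other end, and I handed the job in after about 34.5 s of robot time.

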